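# Ready the extending brush for the canopy filters

### The job

Get the extending brush ready for scrubbing the canopy: drop the worn yellow brush head, which lies where the handle must come back, into the red tub, then squeeze in the orange button on the brush's collar, draw the handle back past the first stop to the second, and let the button spring out so that it locks. Then take the brush by its handle, clear of the button, lift it out of its rest to at least 10 cm higher than it lay, level and bristles down, and finish still holding it up there, steady and touching nothing else. Leave the bowl, the salt can and the spoon where they are.

Things in the scene. Friction and masses are not known exactly. Their poses are not given: they have to be found in the camera images.
- rest: fixed bench rest: steel plate 325 x 85 x 6 mm, two slick white open brackets. Origin on the bench under the brush's button as first laid; x along the brush from head to handle's end (the way the handle is drawn, roughly world +y); z up. Fork at x = -45 mm (10 thick, 42 wide, 58 high): the head hooks behind it (3 mm slack). Saddle at x = 235 mm (10 thick, 50 wide, 50 high): the handle slides in it
- brush: handle of the extending brush, lying in the rest. Origin on the axis in the middle of the collar, 50 mm above the bench; x along the axis to the handle's end, z up. Grey collar from x = -22 to 22 mm, 30 mm wide (y), 32 mm high; black ribbed grip, 28 x 28 mm, from x = 22 to 250 mm, blue end. Handle about 0.27 kg, rod and head 0.11 kg. When the rod is drawn, this body moves and the head stays
- button_cap (a point): centre of the outer face of the orange release button, 14 mm across, in the middle of the collar's -y side (away from the robot), 5 mm proud when out. Closing the gripper across the collar (along the brush's y) at the brush's origin presses it flush; it springs out when the gripper opens
- button (a joint): travel of the orange button, m: 0 = sprung out, 0.005 = flush with the collar (0.006 at most). Spring of 2 N rising to 5 N. While it is 4 mm or more in, the rod slides freely (some 2 N of drag); let go between stops it rides at about 3.5 mm and snaps out into the next stop by itself, locking the rod until pressed again
- rod (a joint): how far the aluminium rod is drawn out of the handle, m: 0 = closed and locked, 0.07 = first stop, 0.14 = second stop, which is the end of travel. A locked rod has 1 to 2 mm of play
- brush_head (a point): centre of the white block of the new brush head on the rod's end (block 90 x 36 x 18 mm; blue bristles reach 39 mm below this point); 98 mm from the brush's origin along its -x when closed, 238 mm at the second stop
- worn_head: the worn, loose brush head to be dropped: yellow block with brown splayed bristles, 90 mm long (x) x 36 mm wide (y) x 48 mm high, 70 g, standing on its bristles on the bench behind the handle's end. Origin at the centre of its underside, z up
- red_tub: fixed red plastic tub for rejects, open above, 150 (x) x 200 (y) x 90 mm high, walls 4 mm. Origin at the centre of its underside. It may stand on either side; the black tub takes the other place
- black_tub: fixed black tub of the same size, with utensils in it; not to be used
- bowl: white bowl, 124 mm across and 62 mm high, standing on a round kitchen scale of 34 mm height; leave alone. Origin under its centre
- salt_can: blue can, 60 mm across, 130 mm high; leave alone. Origin under its centre
- spoon: steel spoon, 190 mm long, lying on the bench; leave alone
- grip_point (a point): point on the axis of the black grip, 50 mm from the brush's origin along its +x (28 mm wide here): near the balance point of the fully extended brush, clear of the button, and at the second stop 45 mm short of the rest's saddle: a good place to hold it for lifting. Ease the brush some 4 mm towards its head first, to free the head from the fork
There are look-alikes about, which are no part of the job. Leave any grey or purple look-alike of the worn_head alone.

How it is judged:
On the way, in this order (a step that is already met when the one before it is completed fails the run):
1. the worn head lies in the red tub, let go (x of worn_head in the frame of red_tub between -0.075 and 0.075 m and y of worn_head in the frame of red_tub between -0.1 and 0.1 m and height (world z) of worn_head below 0.085 m and contact force between the fingers and worn_head below 0.1 N), for 0.2 s.
2. the fingers press the orange button in while the rod is still closed (value of joint button above 0.004 m and value of joint rod below 0.02 m and contact force between the fingers and brush above 1 N), for 0.1 s.
3. the rod is drawn out beyond the first stop (value of joint rod above 0.085 m), for 0.1 s.
4. the rod is at the second stop and the button has sprung out and locked it (value of joint rod above 0.136 m and value of joint button below 0.0015 m), for 0.2 s.
At the end, for the whole second after the job is handed in: Worn head in the red tub; rod at the second stop (136 mm out or more), button sprung out (under 1.5 mm in); fingers hold the brush by its handle, still, collar at least 140 mm and head 100 mm above the bench, within 20 degrees of level, bristles down, touching neither rest, tubs nor worn head (all of step 4 and x of worn_head in the frame of red_tub between -0.075 and 0.075 m and y of worn_head in the frame of red_tub between -0.1 and 0.1 m and height (world z) of worn_head below 0.085 m and height (world z) of brush above 0.14 m and height (world z) of brush_head above 0.1 m and angle between brush's own z axis and vertical below 0.35 rad and contact force between the fingers and brush above 3 N and contact force between brush and rest below 0.05 N and contact force between brush and red_tub below 0.05 N and contact force between brush and black_tub below 0.05 N and contact force between brush and worn_head below 0.05 N and linear speed of brush below 0.03 m/s and x of the grasp point in the frame of brush above -0.03 m); the arm keeps its last pose, push and grip.
It fails at once if the bowl is moved (distance of bowl from where it was at the start of the episode above 0.03 m).
It fails at once if the salt can is moved (distance of salt_can from where it was at the start of the episode above 0.03 m).
It fails at once if the spoon is moved (distance of spoon from where it was at the start of the episode above 0.03 m).
It also fails if it takes over 54 s, if anything falls off the work surface, if the arm or the gripper's body presses on something with over 40 N, if the wrist force passes 120 N, or if a joint passes its speed limit or range.

### The arm

A 6-joint arm with a two-finger parallel gripper is mounted at the origin on the work surface. World frame = base frame: x ahead of the robot, y to its left, z up, the work surface at z = 0. Lengths are in m, angles in rad, forces in N, time in s.
With the tool pointing down it reaches from about 0.275 to 0.85 m from the base axis. Payload 19 kg.
Tool frame: the origin (TCP) lies midway between the tips of the shut fingers; the grasp point (between the pads) lies behind it (bot.hold_point_z is the z of the grasp point in the tool frame, in m); z points along the fingers, y is the line along which they close (so a half turn about z gives the same grasp; the last joint's range is limited). The gripper opens to 85 mm and grips with 20 to 120 N. Pads are 22 mm wide; open, the fingers measure 114 mm over their backs; the gripper's body (76 mm by 85 mm) begins 54 mm behind the grasp point. The pads swing forward as they close: fully open they stand 13 mm farther back than shut.
Start: joints at [-1.237, 0.15, 1.437, -0, 1.554, -0.134], TCP at [0.259, -0.513, 0.231] pointing down, gripper open.
Joint ranges: [-2.8, 2.8], [-0.68, 2.1], [0.12, 2.68], [-1.39, 4.53], [0.16, 2.79], [-2.81, 2.81]. Speed limits (rad/s): [1.89, 1.89, 2.22, 3.01, 3.01, 3.01].

### API

Orientations are given as a rotation vector (axis times angle).
In Python, from plant import bot, command_gripper, solve_ik, cams, workorder, nets, readout gives the robot as it stands. Calls block until the motion is done:
- bot.move_pose(position, orientation): joint-space move of the TCP to a pose.
- bot.movel(position, vel=0.15, orientation=None, max_force=None): straight line of the TCP; orientation=None keeps the orientation; vel is the mean speed in m/s. With max_force (N) it stops when the force on the tool has changed by that much, and returns True; else False.
- bot.set_joints(angles): joint-space move.
- command_gripper(opening, f_grip=None): finger opening in m; f_grip is the grip in N (None keeps the last); returns when the fingers have stopped.
- bot.sleep(seconds).
- solve_ik(position, orientation): joint angles nearest the present ones, or None.
- cams.camera(name): name is "side" or "top"; returns a dict with "img" (384x512x3 uint8, red, green, blue), "fx", "fy", "cx", "cy" (pixels), "extrinsics" (4x4, takes a point from camera to world coordinates). Camera axes: x right, y up, looking along -z (the intrinsics and any distortion apply to the point x, -y, -z); pixel columns grow to the right and rows downward; lengths in m; the calibration is good to about 2 mm. A picture is of the moment at which its call begins. There is no depth.
A pose or a line that the arm cannot do raises bot.MotionError and nothing moves.
- workorder.finish_job(): hands the job in; it is judged then, once.
Trained networks look in a picture, given as the dict that the camera call returned (one of the last four; its "shot" number tells which), for a name from the list of things; names that differ only in an ending like _2 or _b are one class to them, and where a whole thing is asked for, a point or a joint stands for the part that bears it (a point fixed in the world has none). Each returns a list of dicts, best first, with "score" (0 to 1); they miss things now and then, are a little off and sometimes report something else, mostly with a low value. They report only what shows in the picture. A call takes as long as a camera call. They do not tell look-alikes from the thing itself.
- nets.find_in(target, picture): "rect" ([left, top, right, bottom] in pixels, round what is visible of it).
- nets.regions_of(target, picture): "pixels" (384x512 bool, what is visible of it) and "rect" ([left, top, right, bottom] in pixels, round what is visible of it).
Readings, each from a call of its own:
- readout.read_time(): time.
- readout.read_joints(): joint angles.
- readout.read_qd(): joint speeds.
- readout.read_joint_torque(): joint torques, N m.
- readout.read_tcp_pos(): TCP position.
- readout.read_orientation(): TCP orientation.
- readout.read_ft_force(): force on the tool from outside, world axes, zero at the start.
- readout.read_torque(): the same for the moment, N m.
- readout.read_gripper_width(): finger opening in m.
- readout.read_grasp_force(): force on a finger pad.
Only numpy, scipy, OpenCV 4.12 (cv2) and the standard library are available. Lean on these libraries where they do the work, as an engineer would, in place of code of your own. Each camera call takes 0.05 s, during which the arm holds its last target. There are 200 camera calls.

## Working session

There is one attempt and no reset: what is moved stays moved. The work goes in short steps, each a Python script; the robot and the scene stay as the last script left them, time stands still between calls to the robot, and variables do not carry over. Pictures are saved under pics/ and viewed, at most 10 in all, crops included, and the job is handed in when it is done.

```bash
ls; mkdir -p pics
python3 - <<'E'
from plant import bot, cams, nets, readout
import cv2, numpy as np
print(bot.hold_point_z, readout.read_time(), readout.read_orientation())
ims=[]
for n in("top","side"):
    c=cams.camera(n); print(n,{k:v for k,v in c.items() if k not in("img",)})
    cv2.imwrite(f"pics/{n}0.png",cv2.resize(c["img"][:,:,::-1],(768,576),interpolation=cv2.INTER_CUBIC))
    for t in("worn_head","brush","button_cap","brush_head","red_tub","rest","bowl","salt_can","spoon","black_tub"):
        print(t,[(round(d["score"],2),np.round(d["rect"]).tolist()) for d in nets.find_in(t,c)][:4])
E
```

```text
pics
-0.0187 0.0 [-3.05482740e+00 -7.27925948e-01  1.70879479e-04]
top {'fx': 462.5186015544422, 'fy': 462.5186015544422, 'cx': 251.1306894146537, 'cy': 196.38980987494523, 'extrinsics': array([[ 0.00586449,  0.99198378, -0.12622914,  0.29284502],
       [-0.99998077,  0.0055628 , -0.00274243,  0.05781215],
       [-0.00201826,  0.1262428 ,  0.99199732,  1.56489974],
       [ 0.        ,  0.        ,  0.        ,  1.        ]]), 'shot': 1}
worn_head [(0.87, [198.0, 203.0, 225.0, 230.0]), (0.85, [96.0, 209.0, 114.0, 239.0]), (0.75, [179.0, 244.0, 199.0, 273.0])]
brush [(0.94, [237.0, 191.0, 357.0, 221.0]), (0.55, [383.0, 140.0, 412.0, 164.0])]
button_cap []
brush_head [(0.59, [318.0, 194.0, 356.0, 204.0])]
red_tub [(0.69, [288.0, 111.0, 356.0, 166.0])]
rest [(0.91, [235.0, 188.0, 331.0, 228.0])]
bowl [(0.88, [116.0, 132.0, 155.0, 170.0]), (0.7, [193.0, 113.0, 258.0, 163.0])]
salt_can [(0.67, [382.0, 140.0, 414.0, 163.0])]
spoon [(0.58, [135.0, 203.0, 160.0, 255.0])]
black_tub [(0.86, [191.0, 109.0, 258.0, 165.0])]
side {'fx': 367.3777593460261, 'fy': 367.3777593460261, 'cx': 252.42819
[... 253 characters left out ...]
588e-01,  6.85856377e-01,
         9.93063324e-01],
       [ 0.00000000e+00,  0.00000000e+00,  0.00000000e+00,
         1.00000000e+00]]), 'shot': 2}
worn_head [(0.74, [279.0, 258.0, 307.0, 274.0]), (0.71, [252.0, 223.0, 271.0, 247.0]), (0.61, [204.0, 319.0, 240.0, 344.0])]
brush [(0.78, [263.0, 148.0, 285.0, 217.0])]
button_cap []
brush_head []
red_tub [(0.84, [199.0, 130.0, 257.0, 181.0]), (0.35, [159.0, 173.0, 226.0, 241.0])]
rest [(0.57, [255.0, 162.0, 291.0, 226.0])]
bowl [(0.91, [144.0, 249.0, 187.0, 284.0])]
salt_can [(0.75, [251.0, 105.0, 266.0, 137.0])]
spoon [(0.63, [220.0, 276.0, 277.0, 311.0]), (0.28, [250.0, 224.0, 273.0, 249.0])]
black_tub [(0.79, [157.0, 176.0, 225.0, 237.0])]
```

View pics/top0.png

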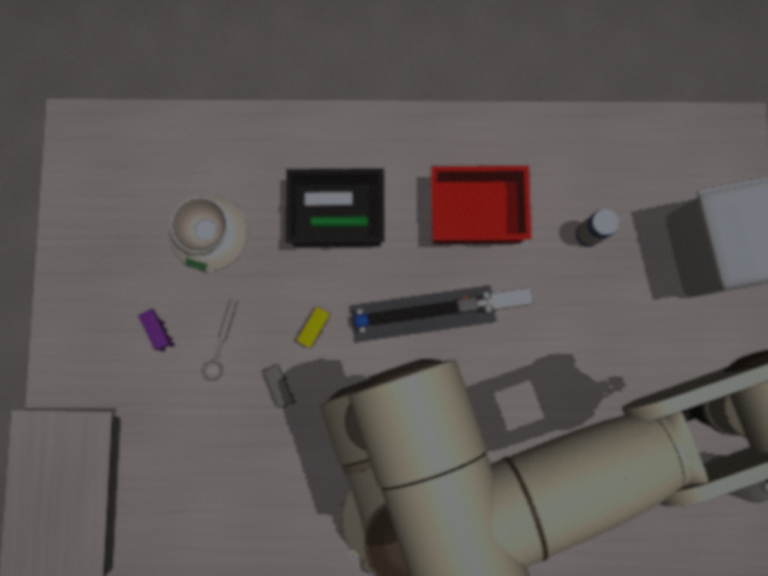

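View pics/side0.png

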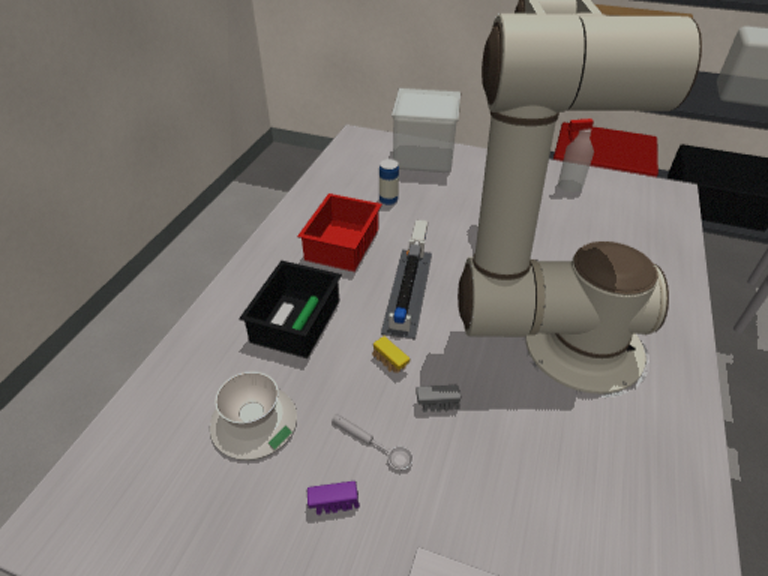

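The top view shows the yellow head at about (312,327), the brush from (362,320) (blue end) to (530,297) (white head) with its orange button near (467,297), and the red tub at (481,204). The side view agrees: the yellow head is the one just behind the blue end, with grey and purple look-alikes nearby. Next I measure them.

```bash
cat > h.py <<'E'
from plant import bot, command_gripper, solve_ik, cams, workorder, nets, readout
import cv2, numpy as np
from scipy.spatial.transform import Rotation as R
def unproj(c,uv,z):
    uv=np.atleast_2d(uv).astype(float); E=c["extrinsics"]
    d=np.c_[(uv[:,0]-c["cx"])/c["fx"],-(uv[:,1]-c["cy"])/c["fy"],-np.ones(len(uv))]@E[:3,:3].T
    o=E[:3,3]; return o+d*((z-o[2])/d[:,2])[:,None]
def proj(c,p):
    E=c["extrinsics"]; q=(np.atleast_2d(p)-E[:3,3])@E[:3,:3]
    return np.c_[c["cx"]-c["fx"]*q[:,0]/q[:,2],c["cy"]+c["fy"]*q[:,1]/q[:,2]]
def hsvmask(c,lo,hi,box):
    m=cv2.inRange(cv2.cvtColor(c["img"],cv2.COLOR_RGB2HSV),np.array(lo),np.array(hi))
    k=np.zeros_like(m); l,t,r,b=box; k[t:b,l:r]=1; return m*k
def rect(c,m,z):
    p=unproj(c,np.argwhere(m)[:,::-1],z)
    r=cv2.minAreaRect(p[:,:2].astype(np.float32)*1000); return r,p[:,:2].mean(0)
def down(yaw_dir):  # tool z down, tool y (closing line) along angle yaw_dir in world
    y=np.array([np.cos(yaw_dir),np.sin(yaw_dir),0]); z=np.array([0,0,-1.])
    return R.from_matrix(np.c_[np.cross(y,z),y,z]).as_rotvec()
E
python3 - <<'E'
from h import *
t=cams.camera("top"); s=cams.camera("side")
B={"t":(t,(0,0,512,384)),"s":(s,(0,0,512,384))}
for n,lo,hi,z,bt,bs in [("yellow",(20,120,60),(35,255,255),.048,(190,195,230,240),(240,215,280,255)),
  ("red",(0,170,40),(8,255,255),.09,(280,100,365,175),(190,120,262,185)),
  ("orange",(5,100,60),(17,255,255),.05,(295,185,330,210),(262,140,290,180)),
  ("blue",(100,120,40),(130,255,255),.06,(225,190,255,230),(250,190,285,220))]:
    for c,b in((t,bt),(s,bs)):
        m=hsvmask(c,lo,hi,b)
        if m.any(): r,mu=rect(c,m,z); print(n,(m>0).sum(),np.round(r[0],1),np.round(r[1],1),round(r[2],1),mu.round(4),np.argwhere(m)[:,::-1].mean(0).round(1))
a=cv2.resize(t["img"][180:235,225:365],None,fx=5.7,fy=5.7,interpolation=cv2.INTER_CUBIC)
b=cv2.resize(s["img"][140:225,240:300],None,fx=3.2,fy=3.2,interpolation=cv2.INTER_CUBIC)
o=np.zeros((a.shape[0]+b.shape[0],a.shape[1],3),np.uint8); o[:a.shape[0]]=a; o[a.shape[0]:,:b.shape[1]]=b
y=cv2.resize(t["img"][195:240,185:240],None,fx=5,fy=5,interpolation=cv2.INTER_CUBIC); o[a.shape[0]:a.shape[0]+225,300:575]=y
o=np.clip(o.astype(int)*1.7,0,255).astype(np.uint8)
cv2.imwrite("pics/crop.png",o[:,:,::-1]); print(o.shape)
E
```

```text
yellow 292 [413.8 201.9] [36.3 88.2] 60.0 [0.414  0.2022] [208.3 217.8]
yellow 269 [413.4 209.6] [41.5 96.3] 60.6 [0.4124 0.2101] [260.5 234.9]
red 2957 [ 681.3 -161.7] [167.5 209.6] 0.3 [ 0.679  -0.1591] [319.1 136.6]
red 1894 [ 671.2 -121.8] [191.7 295.4] 1.3 [ 0.668  -0.1145] [226.4 153.9]
orange 5 [ 483.  -132.3] [3.3 6.7] 0.3 [ 0.4833 -0.1316] [309.8 197.4]
orange 4 [ 484.2 -134.1] [ 3.8 13.4] 0.0 [ 0.4837 -0.1352] [271.2 167.8]
blue 72 [429.3  96. ] [23.7 31.6] 9.8 [0.4291 0.0962] [240.6 213.1]
blue 73 [427.3 100.3] [24.9 49.5] 17.7 [0.4277 0.1019] [266.2 209.3]
(586, 798, 3)
```

View pics/crop.png

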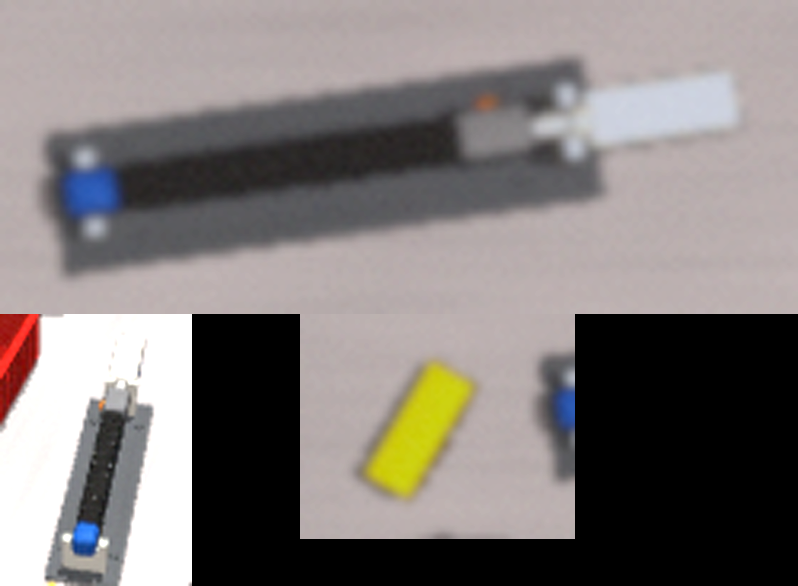

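The crop confirms the button on the far side of the collar and the head hooked behind the fork. I'll fit the brush axis and tub the worn head at the same time.

```bash
cat >> h.py <<'E'
def pick(p,yaw):
    q0=np.array(readout.read_joints()); best=None
    for k in(-1,0,1):
        o=down(yaw+k*np.pi); q=solve_ik(p,o)
        if q is not None and (best is None or abs(q[5]-q0[5])<best[0]): best=(abs(q[5]-q0[5]),o)
    return best[1]
HP=0.0187
E
python3 - <<'E'
from h import *
t=cams.camera("top"); s=cams.camera("side")
px=lambda x,y:(225+x/5.7-.5,180+y/5.7-.5)
print("blue",unproj(t,px(92,192),.064).round(4),"collar",unproj(t,px(493,132),.066).round(4),"head",unproj(t,px(662,107),.059).round(4))
print("button",unproj(t,px(486,102),.052).round(4))
print("forktips",unproj(t,[px(566,93),px(573,148)],.058).round(4),"saddletips",unproj(t,[px(86,157),px(95,227)],.05).round(4))
print("platecorners",unproj(t,[px(48,135),px(68,270),px(602,190),px(580,60)],.006).round(4))
for n,lo,hi,z in[("tape/whitehead",(0,0,170),(180,60,255),.059),("grip",(0,0,0),(180,255,38),.064)]:
    m=hsvmask(t,lo,hi,(235,185,358,225)); print(n,(m>0).sum(),*[x for x in rect(t,m,z)])
p=np.array([.414,.2035]); yaw=np.deg2rad(60)
o=pick([*p,.12],yaw); print(o)
command_gripper(.085)
bot.move_pose([*p,.12],o)
bot.movel([*p,.036-HP],vel=.12)
command_gripper(.0,30); print("w",readout.read_gripper_width(),readout.read_grasp_force())
bot.movel([*p,.20],vel=.2)
print(readout.read_time(),readout.read_gripper_width(),readout.read_ft_force())
c=cams.camera("side"); cv2.imwrite("pics/grasp.png",cv2.resize(c["img"][60:300,130:400,::-1],None,fx=2.4,fy=2.4))
E
```

```text
blue [[0.4285 0.0958 0.064 ]] collar [[ 0.4641 -0.1333  0.066 ]] head [[ 0.4799 -0.2316  0.059 ]]
button [[ 0.4831 -0.1313  0.052 ]]
forktips [[ 0.4878 -0.1766  0.058 ]
 [ 0.456  -0.1802  0.058 ]] saddletips [[0.45   0.0998 0.05  ]
 [0.4096 0.0942 0.05  ]]
platecorners [[ 0.4676  0.1237  0.006 ]
 [ 0.3874  0.1111  0.006 ]
 [ 0.4367 -0.2053  0.006 ]
 [ 0.5145 -0.1934  0.006 ]]
tape/whitehead 0 ((0.0, 0.0), (0.0, 0.0), 0.0) [nan nan]
grip 508 ((445.34197998046875, -17.149002075195312), (28.705671310424805, 192.74778747558594), 8.494956016540527) [ 0.44516137 -0.01686213]
[0.81310401 3.03454548 0.        ]
w 0.03557659981488071 31.982794404029846
6.725 0.03570350361953581 [-0.79925049  0.5949901  -1.90175838]h.py:16: RuntimeWarning: Mean of empty slice.
  r=cv2.minAreaRect(p[:,:2].astype(np.float32)*1000); return r,p[:,:2].mean(0)
  ret = um.true_divide(
```

View pics/grasp.png

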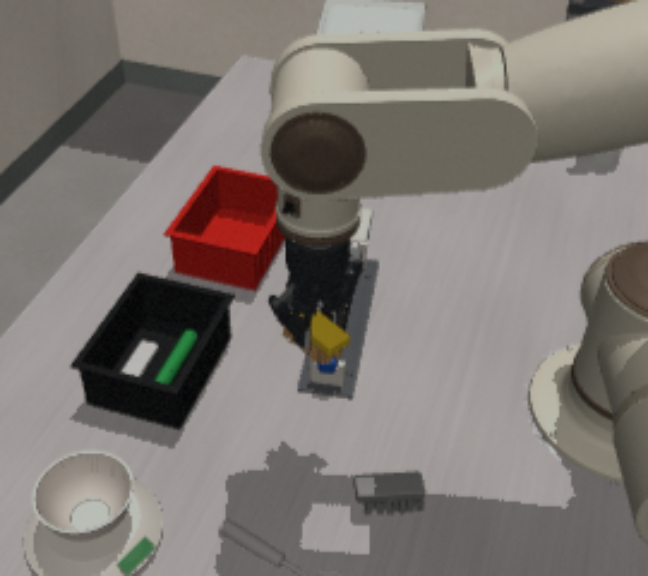

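The worn head is held firmly: 35.6 mm wide, at about (325,335) in the crop. I'll carry it to the red tub.

Run:
```python
from h import *
p=np.array([.688,-.165])
o=pick([*p,.20],np.pi/2)
bot.move_pose([*p,.20],o)
bot.movel([*p,.068-HP],vel=.15)
command_gripper(.07)
bot.movel([*p,.20],vel=.25)
print(readout.read_time(),readout.read_joints())
b=np.array([.4648,-.1342]); yaw=np.deg2rad(8.65)
o=pick([*b,.14],yaw); command_gripper(.085); bot.move_pose([*b,.14],o)
print(readout.read_time(),readout.read_joints())
c=cams.camera("side"); d=cams.camera("top")
a=np.vstack([cv2.resize(c["img"][100:240,150:300],None,fx=2.4,fy=2.4,interpolation=cv2.INTER_CUBIC)])
e=cv2.resize(d["img"][90:230,230:380],None,fx=2.4,fy=2.4,interpolation=cv2.INTER_CUBIC)
cv2.imwrite("pics/drop.png",np.clip(np.hstack([a,e])[:,:,::-1]*1.4,0,255).astype(np.uint8))
```

```text
10.8 [-3.44185050e-01  4.40714308e-01  1.13038332e+00  1.88790585e-05
  1.57117737e+00 -1.91491360e+00]
12.35 [-4.40413553e-01  1.07023435e-02  1.77485469e+00  5.19962520e-05
  1.35532336e+00 -5.92844831e-01]
```

View pics/drop.png

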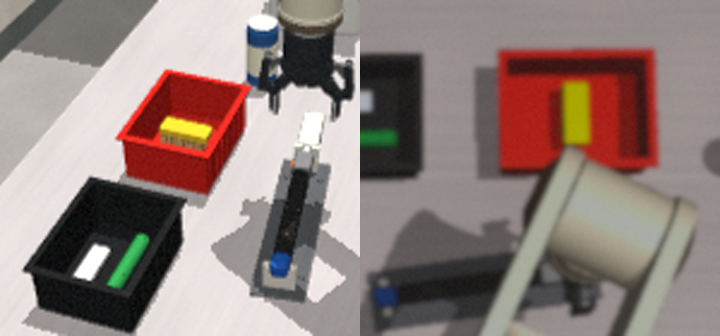

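The worn head lies in the red tub. Next I press the button and draw the handle.

Run:
```python
from h import *
b=np.array([.4648,-.1342]); u=np.array([-.1504,.9886]); z=.05-HP
print(bot.movel([*b,z],vel=.12,max_force=15))
command_gripper(0,30); bot.sleep(.3)
print("w",readout.read_gripper_width(),readout.read_grasp_force(),readout.read_ft_force())
hit=bot.movel([*(b+.147*u),z],vel=.06,max_force=18)
p=np.array(readout.read_tcp_pos()); print(hit,p,(p[:2]-b)@u,readout.read_gripper_width(),readout.read_ft_force(),readout.read_time())
c=cams.camera("side"); d=cams.camera("top")
a=cv2.resize(c["img"][100:260,150:310],None,fx=2.4,fy=2.4,interpolation=cv2.INTER_CUBIC)
e=cv2.resize(d["img"][90:250,190:370],None,fx=2.4,fy=2.4,interpolation=cv2.INTER_CUBIC)
cv2.imwrite("pics/draw.png",np.clip(np.hstack([a,e])[:,:,::-1]*1.4,0,255).astype(np.uint8))
```

```text
False
w 0.029459397781125496 33.75463530421257 [-7.39135617  0.32015222  9.46332321]
True [0.4427021  0.00754734 0.0318251 ] 0.1434549448859082 0.029449038537918387 [-0.56297875 -5.42625344  4.62779744] 16.5833
```

View pics/draw.png

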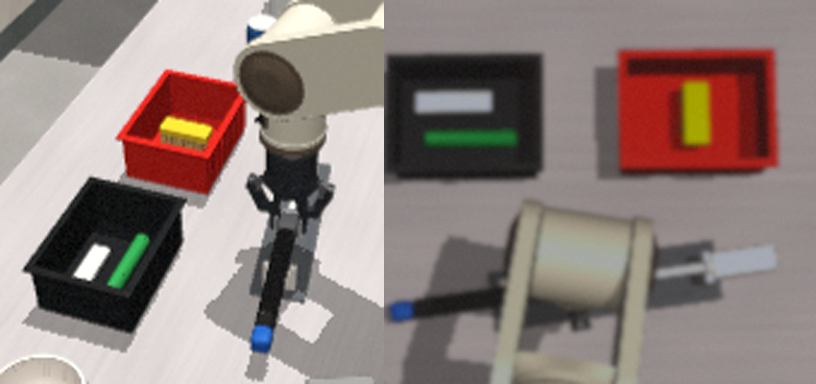

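The handle came back 143.5 mm against a hard stop, which is the 140 mm second stop plus 3 mm of head slack. I'll release, regrip at the grip point, ease toward the head and lift.

Run:
```python
from h import *
b=np.array([.4648,-.1342]); u=np.array([-.1504,.9886]); z=.05-HP
command_gripper(.08); bot.sleep(.4)
g=b+(.1434+.05)*u
print(bot.movel([*g,z],vel=.08,max_force=15))
command_gripper(0,70); bot.sleep(.2)
print("w",readout.read_gripper_width(),readout.read_grasp_force(),readout.read_ft_force())
f=g-.005*u
print(bot.movel([*f,z],vel=.03,max_force=25),readout.read_ft_force())
print(bot.movel([*f,z+.03],vel=.06,max_force=25),readout.read_ft_force(),readout.read_torque())
bot.movel([*f,z+.15],vel=.1); bot.sleep(.5)
print(readout.read_ft_force(),readout.read_torque(),readout.read_gripper_width(),readout.read_tcp_pos(),readout.read_time())
c=cams.camera("side"); d=cams.camera("top")
a=cv2.resize(c["img"][100:260,150:310],None,fx=2.4,fy=2.4,interpolation=cv2.INTER_CUBIC)
e=cv2.resize(d["img"][90:250,190:370],None,fx=2.4,fy=2.4,interpolation=cv2.INTER_CUBIC)
cv2.imwrite("pics/lift.png",np.clip(np.hstack([a,e])[:,:,::-1]*1.4,0,255).astype(np.uint8))
```

```text
False
w 0.02684643862870694 69.32761430740356 [-8.14616608 -1.66282428  9.89454466]
False [-8.68908184  0.65161501 10.53676645]
False [ 0.91067144 -0.37833547 -3.88500188] [ 0.04177246  0.01246793 -0.01153225]
[-0.80530309  1.20070991 -5.10605193] [ 0.05039629  0.01426991 -0.04263857] 0.027036226704160345 [0.43644694 0.05203754 0.1812592 ] 21.9333
```

View pics/lift.png

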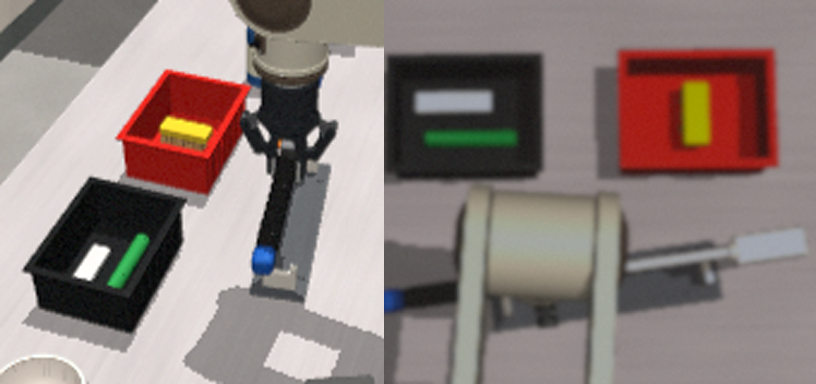

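The brush is up, clear of the rest, with about 4 N on the tool (matching 0.38 kg) and the orange button visible and proud at (283,143). I'll check the rod extension from the head's position, then hand in.

Run:
```python
from h import *
c=cams.camera("top"); u=np.array([-.1504,.9886]); p=np.array(readout.read_tcp_pos())[:2]
for L,h in((.238,.209),(.168,.209),(.238,.17)): print(L,h,proj(c,[*(p-(.05+L)*u),h]).round(1))
m=hsvmask(c,(0,0,130),(180,60,255),(330,175,375,210)); q=np.argwhere(m)[:,::-1]
print(len(q),q.mean(0),q.min(0),q.max(0),"pix from view (350,192.5)",readout.read_ft_force(),np.abs(readout.read_qd()).max())
if abs(350-proj(c,[*(p-.288*u),.209])[0,0])<5: print(workorder.finish_job())
```

```text
0.238 0.209 [[350.6 192.1]]
0.168 0.209 [[327.3 195.5]]
0.238 0.17 [[347.9 193.9]]<stdin>:5: RuntimeWarning: Mean of empty slice.
  ret = um.true_divide(
Traceback (most recent call last):
ValueError: zero-size array to reduction operation minimum which has no identity
```

The head should sit at (350.6,192.1) at the second stop when level, and I read (350,192.5), so the rod is fully drawn and the brush is level. Handing in.

```bash
python3 -c "
from plant import workorder
print(workorder.finish_job())"
```

```text
the job is handed in; nothing more can be done
None
```

I've handed the job in, with no verdict returned: the worn yellow head is in the red tub, the rod is drawn to the second stop with the button out, and the brush is held level about 15 cm above where it lay, clear of the rest.

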